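# Hold the drop gate down and push the board rack into the test bay

## Task

Hold the chute's spring-loaded drop gate down with one fingertip on its long press bar and, keeping it down, push the black rack of green circuit boards along the chute with the other finger, over the lowered gate and all the way up against the rubber stops of the test bay. Then let the gate come up again behind the rack. Only push the rack, steadily, without lifting it or letting it touch the gate, and leave the other things on the bench where they are.

Things in the scene. Friction and masses are not known exactly. Their poses are not given: they have to be found in the camera images.
- chute: Aluminium slide chute, fixed. Origin on the bench top (z = 0) under the middle of the gate slot; +x = direction in which the rack is pushed, +y = side of the press bar (nearer the robot), z up. In this frame, mm: lane floor top z = 50, x = -205 to 134, with a 10 wide slot across it at x = 0; lane 75 wide (y = +-37.5) between walls 4 thick, tops at z = 60. Hinge bearings beyond the far wall, top z = 50.
- bay (a point): Middle of the test bay's two rubber stops, at their ends: chute x = 124 mm, y = 0, z = 68 mm. The beige test head behind them fills chute x = 134 to 200, y = -65 to 65, up to z = 120 mm.
- gate (a joint): Drop gate, rad: 0 = up (closed, sprung), 0.29 = fully down (end of travel); the blade is below the lane floor from 0.235 on. Turns about an axis along the chute's x at chute y = -62, z = 40 mm, beyond the far wall; blade and press bar go down together. Pressing the bar takes about 3 N at the top to 5 N at the bottom, anywhere along it; let go, it rises by itself.
- blade (a point): Highest corner of the gate's blade, at the near wall. The blade: yellow steel blade, 5 mm thick, across the whole lane in the slot at chute x = 0. Up, its top edge slopes from about 1 mm above the lane floor at the far wall to 22 mm at the near wall (press-bar side); fully down it lies 6 mm under the floor.
- bar_top (a point): Middle of the width of the press bar's top face, at chute x = 0; moves with the bar. Press bar: straight, black rubber top, 18 mm wide, 240 long, parallel to the lane outside the near wall, from chute x = -205 to 35 mm. This line of its top lies at chute y = 55, z = 96 mm with the gate up, at y = 66, z = 60 mm fully down (z = 67 at joint 0.235).
- bar_in (a point): The same line of the press bar's top near its upstream end (chute x = -200 mm); moves with the bar.
- rack: Black plastic rack with five upright green circuit boards, one rigid loose thing, 0.22 to 0.45 kg: 110 mm long (x), 70 wide (y), 48 high. Origin at the centre of its underside, x axis along the chute's x. Flat end plates, 70 wide, up to 45 mm above its underside; the tail plate at x = -55 is the face to push. It starts in the lane, its front 15 to 70 mm short of the gate.
- home (a point): Where the rack's origin lies when its front touches the rubber stops: chute x = 69 mm, on the lane floor. The tail is then 14 mm past the middle of the gate.
- spare_rack: Empty blue rack without boards, same frame 110 x 70 x 45 mm, on the bench right of the chute. Bystander.
- spool_a: Solder spool with white flanges, 60 mm across, 46 high, standing beside the test bay. Bystander.
- spool_b: Solder spool with blue flanges, 60 mm across, 46 high. Bystander.
- flux_jar: Small amber jar with black cap, 48 mm across, 60 high, on the far side of the chute. Bystander.
- spray_can: White spray can, 53 mm across, 190 high. Bystander.
- screwdriver: Screwdriver lying beyond the chute. Bystander.
- meter: Yellow hand multimeter lying flat, 175 x 85 x 36 mm. Bystander.
Things that resemble listed ones, but are neither listed nor needed, are in the scene too. There is more than one size of the rack; the job needs the smallest.

How it is judged:
By the outcome, as a careful person would: the job done as asked, in the order asked, and still so for the second after the job is handed in, with the robot touching nothing.
It also fails if it takes over 37 s, if anything falls off the work surface, if the arm or the gripper's body presses on something with over 40 N, if the wrist force passes 120 N, or if a joint passes its speed limit or range.

## Robot

A 7-joint arm with a two-finger parallel gripper is mounted at the origin on the work surface. World frame = base frame: x ahead of the robot, y to its left, z up, the work surface at z = 0. Lengths are in m, angles in degrees, forces in N, time in s.
With the tool pointing down it reaches from about 0.4 to 0.85 m from the base axis. Payload 4.4 kg.
Tool frame: the origin (TCP) lies midway between the tips of the shut fingers; the grasp point (between the pads) lies 19 mm behind it (bot.grip_point_offset is the distance from the TCP to the grasp point, in m); z points along the fingers, y is the line along which they close (so a half turn about z gives the same grasp; the last joint's range is limited). The gripper opens to 94 mm and grips with 3 to 60 N. Pads are 16 mm wide; open, the fingers measure 119 mm over their backs; the gripper's body (75 mm by 177 mm) begins 78 mm behind the grasp point.
Start: joints at [64.985, 36.005, 2.206, 86.941, -1.547, 57.084, -1.146], TCP at [0.236, -0.606, 0.205] pointing down, gripper open.
Joint ranges: [-175.42, 175.42], [-21.48, 121.26], [-71.46, 75.88], [10.55, 141.38], [-63.04, 243.04], [13.31, 113.54], [-168.57, 168.57]. Speed limits (degrees/s): [147.25, 147.25, 180, 180, 180, 180, 180].

## Interface

Orientations are given as [roll, pitch, yaw] about the fixed x, y, z axes, in that order (R = Rz(yaw) Ry(pitch) Rx(roll)).
In Python, from station import bot gives the robot as it stands.
- The arm moves only by the tool arm_command, never from a script. Its argument "rows" is a list of rows, each an object of numbers: "dx", "dy", "dz": the shift along the tool's x, y, z each as a share of 30 cm, from -1 to 1; "roll": the turn about the tool's z as a share of 120 degrees, from -1 to 1; "hand": the opening, from 0 (shut) to 1 (fully open). In form: [{"dx": .., "dy": .., "dz": .., "roll": .., "hand": ..}, ...]. A call has 1 to 12 rows; each row is the pose to reach, as a shift and turn from the pose commanded when the call began, along the tool's axes at that moment; what a row does not reach only later rows make up. A row lasts 1/8 s, in which the tool goes at most 62.5 mm and 10.7 degrees, less where a joint would pass 70% of its speed; a pose out of reach is approached as far as the arm can. A call with a number of a shift or a turn outside -1 to 1 is refused whole. A call with a gripper value outside its range is refused whole. The fingers move at their own pace and stop on an object; "newtons" is the grip in N (left out, the last holds). Time passes only in rows, so rows that repeat a pose let the fingers close. It gives the time, the measured TCP pose, the force, the opening and the grip force at its end, in the units of the state.
- bot.get_state(): the state, without advancing time (a new reading comes with each control period).
- bot.read_camera(name): name is "scene" or "top" or "wrist"; returns (picture, depth): 384x512x3 uint8, blue, green, red; 384x512 float32, m along the optical axis (not along the pixel's ray), 0 where there is no reading.
- bot.camera_model(name): a dict with "K" (3x3 intrinsics, pixels), "R" (3x3) and "t" (3): a world point X has camera coordinates R X + t; the wrist camera has in their place "hand_eye" (4x4, takes a point from camera to tool coordinates, whose origin is the TCP and whose axes are the flange's). Camera axes: x right, y down, z forward; pixel columns grow to the right and rows downward; lengths in m; the calibration is good to about 2 mm. A picture is of the moment at which its call begins: read the wrist's pose just before it. camera_model takes no time and is no camera call.
- bot.sign_off(): hands the job in; it is judged then, once.
The state is a dict: "t": time; "joint_pos": joint angles; "dq": joint speeds; "joint_efforts": joint torques, N m; "position": TCP position; "tool_rot": TCP orientation; "wrist_force": force on the tool from outside, world axes, zero at the start; "wrist_torque": the same for the moment, N m; "opening": opening from 0.0 (shut) to 1.0 (fully open); "finger_force": force on a finger pad.
Only numpy, scipy, OpenCV 4.12 (cv2) and the standard library are available. Lean on these libraries where they do the work, as an engineer would, in place of code of your own. Each camera call takes 0.05 s, during which the arm holds its last target. There are 200 camera calls.

## Working session

There is one attempt and no reset: what is moved stays moved. The work goes in short steps, Python scripts to look and compute and a tool call to move; the robot and the scene stay as the last step left them, time stands still between calls to the robot, and variables do not carry over. Pictures are saved under pics/ and viewed, at most 10 in all, crops included, and the job is handed in when it is done.

Besides the shell and the picture viewer there is one more tool, called after "Request:" as a command line: name --argument value ..., lists and objects as JSON in quotes. arm_command: Moves the arm, as the interface text tells. Its arguments: {"type":"object","properties":{"rows":{"type":"array"},"newtons":{"type":"number"}},"required":["rows"]}

```bash
mkdir -p pics; python3 - <<'E'
from station import bot
import cv2,numpy as np
s=bot.get_state();print({k:np.round(v,3).tolist() for k,v in s.items()})
for n in ["scene","top"]:
    im,d=bot.read_camera(n);cv2.imwrite(f"pics/{n}0.png",im);np.save(f"{n}_d.npy",d)
    m=bot.camera_model(n);print(n,{k:np.round(v,3).tolist() for k,v in m.items()})
print(np.round(bot.camera_model("wrist")["hand_eye"],4))
E
```

```text
{'t': 0.0, 'joint_pos': [64.983, 36.057, 2.204, 86.994, -1.548, 57.083, -1.145], 'dq': [-0.014, -0.081, 0.088, 0.011, -0.005, -0.145, -0.015], 'joint_efforts': [0.0, -54.973, 1.144, -18.663, -0.052, 0.024, 0.0], 'position': [0.235, -0.605, 0.205], 'tool_rot': [-179.895, 0.001, 21.246], 'wrist_force': [-0.44, -0.08, 0.389], 'wrist_torque': [-0.005, -0.026, 0.04], 'finger_force': 0.0, 'opening': 0.997}
scene {'K': [[494.053, 0.0, 258.926], [0.0, 494.053, 192.807], [0.0, 0.0, 1.0]], 'R': [[-0.849, 0.528, 0.004], [0.332, 0.54, -0.773], [-0.41, -0.656, -0.634]], 't': [0.411, -0.142, 1.996]}
top {'K': [[368.665, 0.0, 257.318], [0.0, 368.665, 190.56], [0.0, 0.0, 1.0]], 'R': [[0.023, -0.999, 0.024], [-0.981, -0.028, -0.193], [0.193, -0.019, -0.981]], 't': [0.027, 0.535, 1.22]}
[[-2.000e-04 -9.592e-01 -2.827e-01  8.300e-02]
 [ 1.000e+00 -2.000e-04 -1.000e-04 -1.400e-03]
 [ 0.000e+00 -2.827e-01  9.592e-01 -1.779e-01]
 [ 0.000e+00  0.000e+00  0.000e+00  1.000e+00]]
```

View pics/scene0.png

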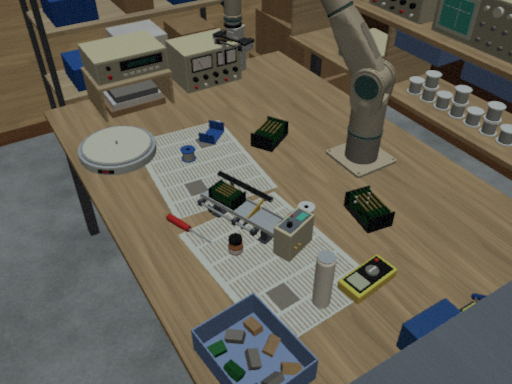

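View pics/top0.png

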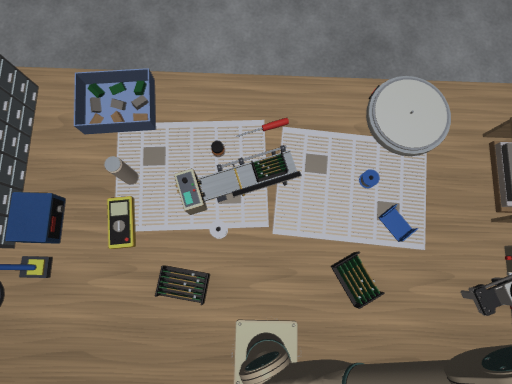

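Candidates for the rack: (a) in the chute, scene (226,193)/top (268,167), (b) scene (270,133)/top (357,279), and (c) scene (370,208)/top (182,284). I choose (a), since it stands in the lane. The test head is at top (190,190), so chute +x runs to image left, world +y. Next is a close crop.

```bash
python3 - <<'E'
import cv2
a=cv2.imread("pics/top0.png")[135:225,165:315];cv2.imwrite("pics/topc.png",cv2.resize(a,None,fx=5,fy=5,interpolation=cv2.INTER_CUBIC))
a=cv2.imread("pics/scene0.png")[165:265,185:325];cv2.imwrite("pics/scenec.png",cv2.resize(a,None,fx=5.5,fy=5.5,interpolation=cv2.INTER_CUBIC))
E
```

```text
(no output)
```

View pics/topc.png

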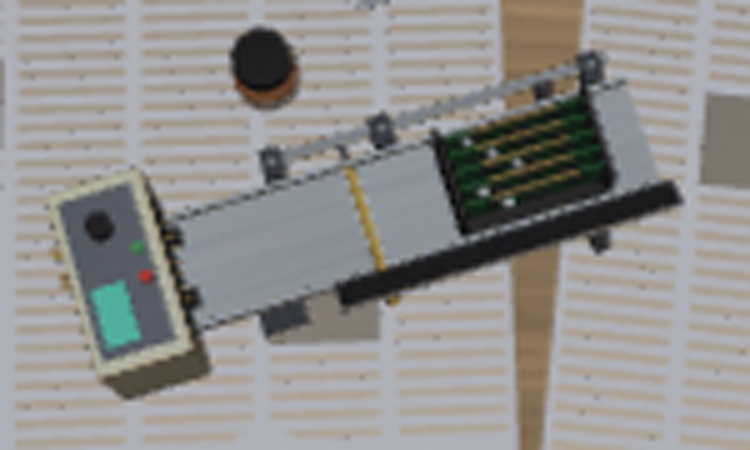

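View pics/scenec.png

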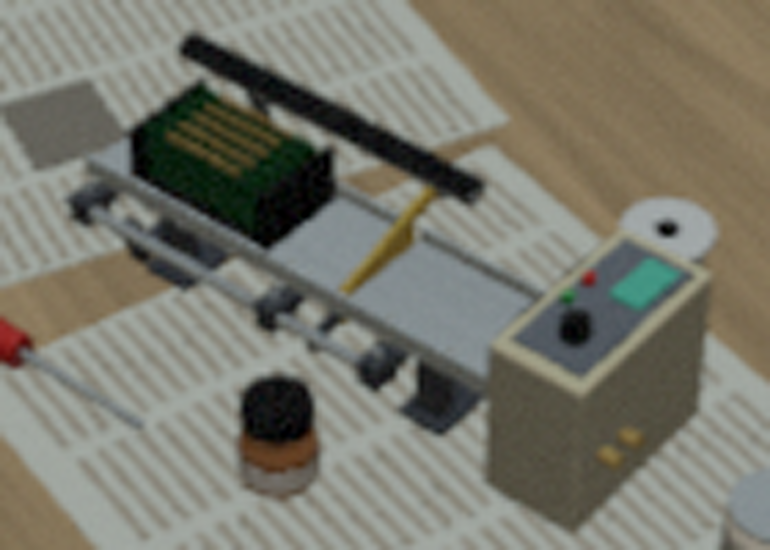

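The crops show the chute rack (five green boards) with its front at top crop (448,180) and tail at (600,145). The bar runs from (345,292) to (675,192), and the yellow blade from (350,170) to (380,268). In the scene crop the bar ends are at (190,47) and (475,188).

```bash
cat > h.py <<'E'
import numpy as np,cv2
from station import bot
from scipy.spatial.transform import Rotation as Ro
def cam(n,s=None):
    m=bot.camera_model(n);K=np.array(m["K"])
    if n!="wrist": R=np.array(m["R"]);t=np.array(m["t"]);return K,R.T,-R.T@t
    H=np.array(m["hand_eye"]);T=np.eye(4);T[:3,:3]=Ro.from_euler("xyz",s["tool_rot"],degrees=True).as_matrix();T[:3,3]=s["position"]
    C=T@H;return K,C[:3,:3],C[:3,3]
def ray(c,p): 
    d=c[1]@np.linalg.solve(c[0],[p[0],p[1],1.]);return c[2],d
def onz(c,p,z):
    o,d=ray(c,p);return o+d*(z-o[2])/d[2]
def tri(c1,p1,c2,p2):
    o,d=ray(c1,p1);q,e=ray(c2,p2)
    a,b=np.linalg.lstsq(np.c_[d,-e],q-o,rcond=None)[0];x,y=o+a*d,q+b*e
    return (x+y)/2,np.linalg.norm(x-y)
E
python3 - <<'E'
from h import *
T=cam("top");S=cam("scene")
tp=lambda p:(165+(p[0]+.5)/5-.5,135+(p[1]+.5)/5-.5)
sp=lambda p:(185+(p[0]+.5)/5.5-.5,165+(p[1]+.5)/5.5-.5)
for n,a,b in [("bar dn",(345,292),(475,188)),("bar up",(675,192),(190,47)),("blade far",(350,170),(345,290)),]:
    print(n,*tri(T,tp(a),S,sp(b)))
u=onz(T,tp((675,192)),.096);d=onz(T,tp((345,292)),.096);print(u,d,np.linalg.norm(u-d))
ex=(d-u)/np.linalg.norm(d-u);ey=np.cross([0,0,1],ex);print("dir",np.degrees(np.arctan2(ex[1],ex[0])))
o=(u+d)/2+85e-3*ex-55e-3*ey;o[2]=0;print("chute o",o)
cz=lambda p,z:(lambda w:(w@ex*1e3,w@ey*1e3))(onz(T,tp(p),z)-o)
for n,p,z in [("blade far",(350,170),.051),("blade near",(380,268),.072),("rack front",(448,180),.095),("rack tail",(602,145),.095),("lane in far",(622,85),.06),("stop a",(175,236),.068),("stop b",(192,297),.068)]: print(n,np.round(cz(p,z),1))
E
```

```text
bar dn [0.51358769 0.12120678 0.09632948] 0.002523244004256726
bar up [ 0.58998339 -0.09930068  0.09147986] 0.0013250242104691095
blade far [0.60670429 0.12264931 0.05858117] 0.002834263297612903
[ 0.58939485 -0.09910525  0.096     ] [0.51464503 0.12043245 0.096     ] 0.23191450891699067
dir 108.8030629651744
chute o [0.57668782 0.10885472 0.        ]
blade far [  1.9 -35.6]
blade near [ 3.1 41.5]
rack front [-57.3   1.8]
rack tail [-164.3    9.2]
lane in far [-197.7  -36.1]
stop a [129.8 -21.9]
stop b [130.4  22.3]
```

Request:
arm_command --rows '[{"dx": 0.45, "dy": -0.4, "dz": -0.25, "roll": -0.2, "hand": 0.53}, {"dx": 0.9, "dy": -0.8, "dz": -0.25, "roll": -0.5, "hand": 0.53}, {"dx": 0.9, "dy": -0.8, "dz": -0.25, "roll": -0.5, "hand": 0.53}, {"dx": 0.9, "dy": -0.8, "dz": -0.25, "roll": -0.5, "hand": 0.53}, {"dx": 0.9, "dy": -0.8, "dz": -0.25, "roll": -0.5, "hand": 0.53}, {"dx": 0.9, "dy": -0.8, "dz": -0.25, "roll": -0.5, "hand": 0.53}, {"dx": 0.9, "dy": -0.8, "dz": -0.25, "roll": -0.5, "hand": 0.53}]'

```text
t: 0.98
position: [0.4029, -0.2799, 0.2813]
tool_rot: [179.9, -0.1, 81.8]
wrist_force: [-0.2, -0.6, -0.7]
opening: 0.53
finger_force: 0.0
```

Request:
arm_command --rows '[{"dx": 0.5, "dy": 0.2, "roll": -0.1, "hand": 0.53}, {"dx": 1, "dy": 0.39, "roll": -0.23, "hand": 0.53}, {"dx": 1, "dy": 0.39, "roll": -0.23, "hand": 0.53}, {"dx": 1, "dy": 0.39, "roll": -0.23, "hand": 0.53}, {"dx": 1, "dy": 0.39, "roll": -0.23, "hand": 0.53}, {"dx": 1, "dy": 0.39, "roll": -0.23, "hand": 0.53}, {"dx": 1, "dy": 0.39, "roll": -0.23, "hand": 0.53}]'

```text
validation failed for argument at $.ro...
```

```bash
python3 - <<'E'
from h import *
import json
s=bot.get_state();im,d=bot.read_camera("wrist")
cv2.imwrite("pics/w1.png",im);np.save("w1.npy",d);json.dump({k:np.array(s[k]).tolist() for k in("position","tool_rot","t")},open("w1.json","w"))
print(s["position"],s["tool_rot"],bot.camera_model("wrist")["K"])
E
```

```text
[ 0.40285098 -0.27988362  0.2813    ] [ 1.79878849e+02 -7.97665453e-02  8.17629782e+01] [[279.65646511   0.         252.89185832]
 [  0.         279.65646511 187.10842581]
 [  0.           0.           1.        ]]
```

View pics/w1.png

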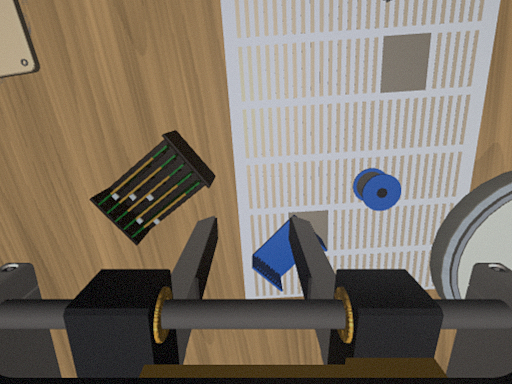

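The call was refused, so the arm did not move and this view shows only the decoy rack at (150,190) and the blue spool at (378,190). I'll resend it with every field filled in.

Request:
arm_command --rows '[{"dx": 0.5, "dy": 0.2, "dz": 0.0, "roll": -0.1, "hand": 0.53}, {"dx": 0.99, "dy": 0.39, "dz": 0.0, "roll": -0.23, "hand": 0.53}, {"dx": 0.99, "dy": 0.39, "dz": 0.0, "roll": -0.23, "hand": 0.53}, {"dx": 0.99, "dy": 0.39, "dz": 0.0, "roll": -0.23, "hand": 0.53}, {"dx": 0.99, "dy": 0.39, "dz": 0.0, "roll": -0.23, "hand": 0.53}, {"dx": 0.99, "dy": 0.39, "dz": 0.0, "roll": -0.23, "hand": 0.53}, {"dx": 0.99, "dy": 0.39, "dz": 0.0, "roll": -0.23, "hand": 0.53}]'

```text
t: 1.9
position: [0.5607, -0.0104, 0.2796]
tool_rot: [-179.9, 0.0, 108.7]
wrist_force: [-0.7, -0.6, -0.3]
opening: 0.527
finger_force: 0.0
```

```bash
python3 - <<'E'
from h import *
import json
s=bot.get_state();im,d=bot.read_camera("wrist")
cv2.imwrite("pics/w2.png",im);np.save("w2.npy",d);json.dump({k:np.array(s[k]).tolist() for k in("position","tool_rot","t")},open("w2.json","w"))
print(s["position"],s["tool_rot"],s["t"])
E
```

```text
[ 0.56073753 -0.01036562  0.27957448] [-1.79876612e+02  3.27387820e-02  1.08745015e+02] 1.9
```

View pics/w2.png

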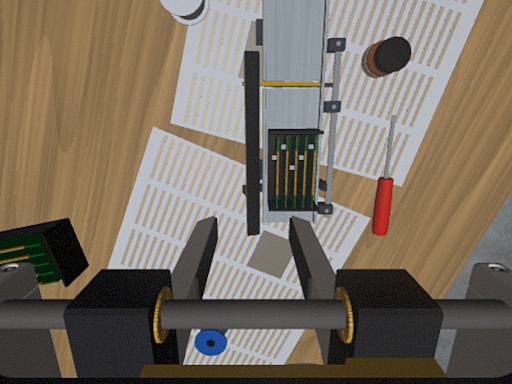

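Wrist view: the bar (col 246–259) runs from row 53 to row 234, the rack's rows are about 130–210, the yellow blade is at row 84 (col 260–320), and the lane edges are at col 264 and 323. Now the numbers from masks.

```bash
python3 - <<'E'
from h import *
import json
s=json.load(open("w2.json"));W=cam("wrist",s);im=cv2.imread("pics/w2.png");T=cam("top");S=cam("scene")
g=im.max(2)
m=np.zeros_like(g);m[45:245,236:262]=(g[45:245,236:262]<50)*255
n,l,st,c=cv2.connectedComponentsWithStats(m);i=1+st[1:,4].argmax();print("bar box",st[i])
(r)=cv2.minAreaRect(np.argwhere(l==i)[:,::-1].astype(np.float32));print(r)
h=cv2.cvtColor(im,cv2.COLOR_BGR2HSV);y=cv2.inRange(h,(18,120,90),(35,255,255));y[:70]=0;y[100:]=0;y[:,:240]=0;y[:,340:]=0
p=np.argwhere(y)[:,::-1];print("blade",p.min(0),p.max(0))
# bar axis per row
rows=range(60,230,10);ax=[(np.mean(np.flatnonzero(l[r]==i)),r) for r in rows]
P=np.array([onz(W,q,.096) for q in ax]);f=P[:,:2]-P[:,:2].mean(0);v=np.linalg.svd(f)[2][0];v*=np.sign(v[1]);print("bar dir",np.degrees(np.arctan2(v[1],v[0])))
ys=np.flatnonzero((l==i).sum(1)>5);col=[ax[-1][0],ax[0][0]]
u=onz(W,(col[0],ys.max()+.5),.096);d=onz(W,(col[1],ys.min()-.5),.096);print("bar ends",u,d,np.linalg.norm(u-d))
tp=lambda p:(165+(p[0]+.5)/5-.5,135+(p[1]+.5)/5-.5)
print("tri up",tri(W,(col[0],ys.max()+.5),T,tp((678,192))),"tri dn",tri(W,(col[1],ys.min()-.5),T,tp((341,293))))
ex=np.r_[v,0];ey=np.cross([0,0,1],ex)
o=(u+d)/2+.085*ex-.055*ey;o[2]=0;print("o",o)
C=lambda q,z:np.round(np.array([(onz(W,q,z)-o)@ex,(onz(W,q,z)-o)@ey])*1e3,1)
print("blade far",C((p[:,0].max(),84),.05),"near",C((p[:,0].min(),84),.072))
print("wall far outer/in",[C((cc,100),.06) for cc in(320,322,324)])
print("col 290 profile rows 195-225",g[195:226,290].tolist()); print(g[195:226,305].tolist())
print("rows 120-140",g[120:140,290].tolist())
for rr in(128,130,205,208,210,212,214):print(rr,C((292,rr),.095))
print("row170 g cols255-330",g[170,255:332].tolist());print("row110",g[110,255:332].tolist())
for cc in (266,268,318,320):print(cc,C((cc,170),.095))
E
```

```text
bar box [ 245   51   17  184 2172]
((253.0389862060547, 142.4353790283203), (183.1045684814453, 14.590130805969238), 89.08334350585938)
blade [242  81] [320  85]
bar dir 109.20413535112377
bar ends [ 0.59020069 -0.09828697  0.096     ] [0.51223043 0.12532708 0.096     ] 0.2368176683277095
tri up (array([ 0.5915776 , -0.10231118,  0.08737077]), np.float64(8.077852560777939e-05)) tri dn (array([0.51250267, 0.12328032, 0.10497255]), np.float64(0.0014240158811974827))
o [0.5751955  0.11188144 0.        ]
blade far [ -0.4 -38.7] near [-0.9 67.3]
wall far outer/in [array([-21.4, -37.7]), array([-21.5, -40.4]), array([-21.5, -43.1])]
col 290 profile rows 195-225 [35, 30, 39, 36, 40, 33, 28, 27, 37, 31, 26, 35, 26, 38, 31, 41, 115, 172, 167, 166, 172, 173, 148, 27, 8, 21, 23, 17, 16, 23, 21]
[42, 38, 35, 27, 26, 32, 25, 27, 27, 31, 27, 23, 30, 34, 39, 42, 119, 176, 168, 168, 164, 168, 165, 168, 153, 87, 77, 72, 84, 85, 80]
rows 120-140 [159, 164, 162, 158, 160, 159, 163, 168, 140, 25, 27, 45, 54, 48, 42, 45, 55, 54, 54, 50]
128 [-55.6   3.8]
130 [-58.1   3.7]
205 [-159.7    0.5]
208 [-164.1 
[... 193 characters left out ...]
 118, 49, 37, 47, 28, 36, 40, 73, 142, 116, 40, 38, 28, 23, 25, 25, 46, 135, 110, 46, 43, 33, 29, 45, 42, 58, 141, 131, 66, 25, 40, 37, 39, 34, 48, 132, 143, 91, 89, 145, 174, 133, 135, 145, 142, 145, 149, 152, 116, 113, 136, 142, 143, 148]
row110 [49, 47, 40, 32, 119, 180, 207, 150, 145, 169, 160, 159, 166, 166, 162, 163, 162, 165, 161, 162, 162, 160, 163, 165, 161, 165, 160, 159, 162, 164, 167, 171, 165, 162, 161, 163, 160, 164, 167, 167, 172, 170, 163, 165, 168, 165, 159, 164, 161, 161, 163, 162, 162, 166, 167, 168, 163, 164, 167, 166, 168, 167, 177, 127, 61, 139, 175, 151, 102, 40, 62, 74, 69, 78, 70, 71, 72]
266 [-110.    36.6]
268 [-110.1   33.9]
318 [-110.6  -32.4]
320 [-110.6  -35.1]
```

Request:
arm_command --rows '[{"dx": -0.15, "dy": 0.04, "dz": 0.0, "roll": 0.0, "hand": 0.53}, {"dx": -0.245, "dy": 0.077, "dz": 0.0, "roll": 0.0, "hand": 0.53}, {"dx": -0.245, "dy": 0.077, "dz": 0.15, "roll": 0.0, "hand": 0.53}, {"dx": -0.245, "dy": 0.077, "dz": 0.35, "roll": 0.0, "hand": 0.53}, {"dx": -0.245, "dy": 0.077, "dz": 0.5, "roll": 0.0, "hand": 0.53}, {"dx": -0.245, "dy": 0.077, "dz": 0.55, "roll": 0.0, "hand": 0.53}, {"dx": -0.245, "dy": 0.077, "dz": 0.55, "roll": 0.0, "hand": 0.53}]'

```text
t: 2.82
position: [0.6063, -0.0723, 0.1155]
tool_rot: [-179.9, 0.0, 108.7]
wrist_force: [-0.4, 0.1, 0.7]
opening: 0.531
finger_force: 0.0
```

```bash
cat >> h.py <<'E'
o=np.array([.5755,.1115,0]);a=np.radians(109);ex=np.array([np.cos(a),np.sin(a),0]);ey=np.cross([0,0,1],ex)
def ch(p): p=np.array(p)-o;return np.round(1e3*np.array([p@ex,p@ey,p[2]]),1)
E
python3 - <<'E'
from h import *
s=bot.get_state();im,d=bot.read_camera("wrist")
cv2.imwrite("pics/w3.png",im);print(ch(s["position"]),s["tool_rot"],s["t"],s["wrist_force"])
E
```

```text
[-183.9   30.7  115.5] [-1.79945609e+02  1.86869197e-02  1.08717354e+02] 2.825 [-0.35307979  0.11782251  0.68625261]
```

View pics/w3.png

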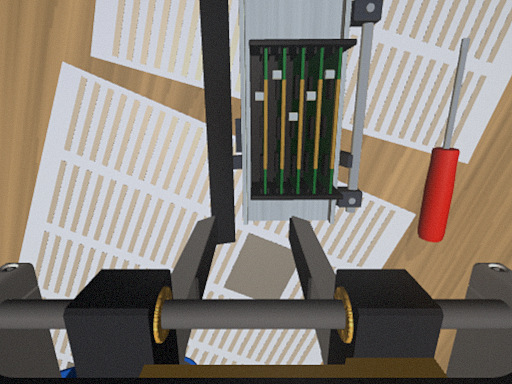

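Close view: left tip (212,218) sits above the bar (col 212–234). The right tip (295,218) is behind the rack tail (row 198), in the lane. Checking the numbers.

```bash
python3 - <<'E'
from h import *
s=bot.get_state();W=cam("wrist",s);im=cv2.imread("pics/w3.png");g=im.max(2)
for r in(100,150,190):
  c=np.flatnonzero(g[r,195:240]<60)+195;print(r,c.min(),c.max(),ch(onz(W,((c.min()+c.max())/2,r),.096)))
print(g[190:212,290].tolist())
for r in(197,199,201):print(r,ch(onz(W,(300,r),.095)))
for c in(190,206,214,288,296,310):print("tip",c,ch(onz(W,(c,220),.1155)))
print(g[219,180:330].tolist())
for c in(251,350):print("front",c,ch(onz(W,(c,44),.095)))
for c in(252,338):print("tail",c,ch(onz(W,(c,198),.095)))
E
```

```text
100 206 230 [-96.5  52.5  96. ]
150 208 238 [-130.5   50.3   96. ]
190 211 233 [-160.3   52.1   96. ]
[30, 34, 31, 30, 30, 34, 50, 53, 38, 65, 142, 191, 182, 183, 180, 181, 185, 180, 181, 187, 183, 183]
197 [-166.4   -6.3   95. ]
199 [-168.    -6.3   95. ]
201 [-169.6   -6.4   95. ]
tip 190 [-175.9   72.7  115.5]
tip 206 [-176.    61.7  115.5]
tip 214 [-176.    56.1  115.5]
tip 288 [-176.3    5.   115.5]
tip 296 [-176.3   -0.6  115.5]
tip 310 [-176.3  -10.3  115.5]
[189, 190, 197, 210, 224, 221, 221, 221, 224, 205, 190, 194, 191, 192, 191, 195, 214, 228, 228, 222, 213, 199, 169, 137, 94, 80, 84, 85, 96, 92, 90, 95, 90, 93, 55, 41, 36, 43, 46, 45, 46, 48, 44, 39, 48, 49, 45, 48, 52, 45, 50, 43, 45, 32, 93, 199, 229, 220, 218, 220, 221, 211, 197, 178, 183, 186, 179, 128, 153, 177, 176, 178, 172, 176, 178, 184, 179, 178, 181, 185, 179, 178, 169, 167, 172, 174, 179, 180, 181, 185, 176, 173, 177, 178, 173, 176, 172, 174, 170, 175, 173, 178, 179, 183, 182, 185, 182, 178, 195, 125, 13, 37, 80, 89, 91, 92, 92, 90, 85, 87, 79, 92, 92, 114, 152, 168, 177, 180, 187, 184, 181, 180, 180, 182, 190, 186, 180, 184, 184, 184, 185, 181, 176, 177, 177, 181, 189, 140, 83, 62]
front 251 [-62.   29.9  95. ]
front 350 [-62.3 -34.1  95. ]
tail 252 [-167.    29.8   95. ]
tail 338 [-167.3  -34.9   95. ]
```

Request:
arm_command --rows '[{"dx": 0.0, "dy": 0.006, "dz": 0.04, "roll": 0.0, "hand": 0.53}, {"dx": 0.0, "dy": 0.006, "dz": 0.07, "roll": 0.0, "hand": 0.53}, {"dx": 0.0, "dy": 0.006, "dz": 0.1, "roll": 0.0, "hand": 0.53}, {"dx": 0.0, "dy": 0.006, "dz": 0.13, "roll": 0.0, "hand": 0.53}, {"dx": 0.0, "dy": 0.006, "dz": 0.16, "roll": 0.0, "hand": 0.53}, {"dx": 0.0, "dy": 0.006, "dz": 0.175, "roll": 0.0, "hand": 0.53}, {"dx": 0.0, "dy": 0.006, "dz": 0.175, "roll": 0.0, "hand": 0.53}, {"dx": 0.0, "dy": 0.006, "dz": 0.175, "roll": 0.0, "hand": 0.53}]'

```text
t: 3.88
position: [0.607, -0.0707, 0.0627]
tool_rot: [-179.8, 0.0, 108.8]
wrist_force: [-3.9, -1.2, 6.1]
opening: 0.532
finger_force: 2.8
```

```bash
python3 - <<'E'
from h import *
s=bot.get_state();im,d=bot.read_camera("wrist");t,_=bot.read_camera("scene")
t=cv2.resize(t[165:265,185:325],None,fx=3.84,fy=3.84,interpolation=cv2.INTER_CUBIC)[:384]
cv2.imwrite("pics/w4.png",np.hstack([im[:,100:362],t]));cv2.imwrite("pics/w4full.png",im);print(ch(s["position"]),s["tool_rot"],s["t"],s["wrist_force"],s["wrist_torque"])
E
```

```text
[-182.5   29.6   62.7] [-1.79827193e+02  2.95085118e-03  1.08827591e+02] 3.875 [-3.89320268 -1.16333793  6.07014757] [-0.40904072  0.9856497  -0.01309632]
```

View pics/w4.png

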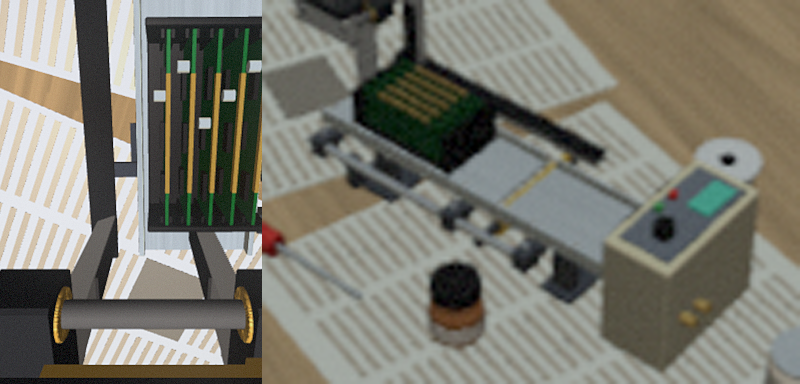

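Request:
arm_command --rows '[{"dx": 0.0, "dy": 0.0, "dz": 0.006, "roll": 0.0, "hand": 0.53}, {"dx": 0.0, "dy": 0.0, "dz": 0.006, "roll": 0.0, "hand": 0.53}]'

```text
t: 4.22
position: [0.607, -0.0707, 0.0609]
tool_rot: [-179.8, -0.0, 108.8]
wrist_force: [-3.2, -2.1, 6.5]
opening: 0.53
finger_force: 2.9
```

```bash
python3 - <<'E'
from h import *
s=bot.get_state();print(ch(s["position"]),s["wrist_force"])
im,d=bot.read_camera("wrist");W=cam("wrist",s);cv2.imwrite("pics/w5.png",im)
def pt(u,v):
    z=d[v,u];return ch(W[2]+W[1]@(np.linalg.solve(W[0],[u,v,1.])*z))
for v in(60,120,180):
  print("bar",[pt(u,v).tolist() for u in range(174,216,5)])
for v in(30,60,100,150):print("floor/wall",v,[pt(u,v).tolist() for u in range(234,252,4)])
E
```

```text
[-182.5   29.6   60.9] [-3.22335466 -2.12595935  6.47292504]
bar [[-64.3, 91.6, -1.9], [-73.0, 72.6, 59.5], [-73.0, 69.6, 59.8], [-73.1, 66.5, 60.5], [-73.0, 63.7, 59.7], [-73.1, 60.6, 60.5], [-73.1, 57.8, 59.9], [-64.4, 63.8, -1.4], [-64.7, 59.7, 0.2]]
bar [[-110.5, 95.7, -2.6], [-110.5, 91.2, -1.7], [-107.4, 71.9, 60.4], [-107.4, 69.0, 59.6], [-107.5, 66.0, 59.0], [-107.5, 62.9, 58.9], [-107.5, 59.8, 58.8], [-107.5, 56.5, 59.5], [-110.6, 61.8, -1.1]]
bar [[-161.9, 99.0, 0.7], [-162.3, 95.0, -0.7], [-161.8, 90.1, 1.1], [-146.3, 71.7, 59.3], [-146.4, 68.5, 59.0], [-146.2, 65.0, 59.5], [-146.3, 61.7, 59.4], [-146.1, 58.3, 60.0], [-162.0, 63.7, 0.6]]
floor/wall 30 [[-57.3, 39.8, 59.8], [-56.9, 37.6, 57.9], [-54.9, 35.6, 49.2], [-62.9, 32.3, 84.2], [-63.0, 30.3, 84.5]]
floor/wall 60 [[-72.8, 40.3, 57.7], [-72.9, 37.9, 58.1], [-71.5, 35.9, 48.3], [-71.7, 33.3, 49.5], [-72.3, 30.8, 53.5]]
floor/wall 100 [[-94.7, 44.7, -0.6], [-95.6, 38.2, 59.1], [-95.5, 36.1, 50.4], [-95.4, 33.6, 48.3], [-95.5, 30.9, 54.4]]
floor/wall 150 [[-134.9, 45.3, 4.3], [-126.4, 38.8, 58.9], [-127.0, 36.4, 55.5], [-128.1, 33.9, 48.4], [-126.9, 31.1, 55.8]]
```

Request:
arm_command --rows '[{"dx": 0.008, "dy": 0.0, "dz": 0.0, "roll": 0.0, "hand": 0.53}, {"dx": 0.016, "dy": 0.0, "dz": 0.0, "roll": 0.0, "hand": 0.53}, {"dx": 0.024, "dy": 0.0, "dz": 0.0, "roll": 0.0, "hand": 0.53}, {"dx": 0.032, "dy": 0.0, "dz": 0.0, "roll": 0.0, "hand": 0.53}, {"dx": 0.042, "dy": 0.0, "dz": 0.0, "roll": 0.0, "hand": 0.53}, {"dx": 0.054, "dy": 0.0, "dz": 0.0, "roll": 0.0, "hand": 0.53}, {"dx": 0.068, "dy": 0.0, "dz": 0.0, "roll": 0.0, "hand": 0.53}, {"dx": 0.082, "dy": 0.0, "dz": 0.0, "roll": 0.0, "hand": 0.53}, {"dx": 0.096, "dy": 0.0, "dz": 0.0, "roll": 0.0, "hand": 0.53}, {"dx": 0.11, "dy": 0.0, "dz": 0.0, "roll": 0.0, "hand": 0.53}]'

```text
t: 5.52
position: [0.6008, -0.0405, 0.062]
tool_rot: [179.7, 0.2, 108.8]
wrist_force: [4.1, -4.8, 3.4]
opening: 0.533
finger_force: 4.1
```

```bash
python3 - <<'E'
from h import *
s=bot.get_state();print(ch(s["position"]),s["wrist_force"],s["wrist_force"]@ex if hasattr(s["wrist_force"],'dtype') else np.array(s["wrist_force"])@ex)
im,d=bot.read_camera("wrist");W=cam("wrist",s);cv2.imwrite("pics/w6.png",im)
pt=lambda u,v:ch(W[2]+W[1]@(np.linalg.solve(W[0],[u,v,1.])*d[v,u])).tolist()
for v in(60,120):print("bar",[pt(u,v) for u in range(180,210,6)])
g=im.max(2);print(g[200:250,300].tolist());print(pt(300,205),pt(300,215),pt(300,222))
E
```

```text
[-151.9   25.6   62. ] [ 4.09821822 -4.75453916  3.37023378] -5.8297544362747455
bar [[-43.0, 67.0, 64.0], [-42.9, 63.6, 63.8], [-42.8, 60.3, 63.0], [-42.8, 56.9, 62.6], [-33.9, 63.4, -2.0]]
bar [[-76.7, 69.8, 63.5], [-76.7, 66.1, 63.6], [-76.7, 62.5, 63.2], [-76.7, 58.9, 62.6], [-76.8, 55.3, 61.9]]
[39, 40, 44, 48, 40, 44, 33, 35, 42, 37, 42, 39, 37, 43, 39, 42, 40, 38, 45, 45, 47, 35, 37, 40, 35, 35, 38, 31, 32, 30, 32, 38, 45, 58, 51, 50, 50, 80, 106, 103, 104, 96, 88, 90, 64, 52, 40, 32, 37, 41]
[-123.4, -1.8, 88.0] [-131.2, -2.8, 84.3] [-134.7, -2.5, 86.6]
```

The gate is still down (bar about z 64), but the tip drifted 4 mm inward and 1 mm up. I'll correct that gradually while pushing on.

Request:
arm_command --rows '[{"dx": 0.006, "dy": -0.003, "dz": 0.004, "roll": 0.0, "hand": 0.53}, {"dx": 0.014, "dy": -0.006, "dz": 0.008, "roll": 0.0, "hand": 0.53}, {"dx": 0.024, "dy": -0.009, "dz": 0.01, "roll": 0.0, "hand": 0.53}, {"dx": 0.034, "dy": -0.012, "dz": 0.01, "roll": 0.0, "hand": 0.53}, {"dx": 0.044, "dy": -0.014, "dz": 0.01, "roll": 0.0, "hand": 0.53}, {"dx": 0.054, "dy": -0.014, "dz": 0.01, "roll": 0.0, "hand": 0.53}]'

```text
t: 6.32
position: [0.594, -0.0259, 0.0599]
tool_rot: [179.4, 0.2, 108.8]
wrist_force: [7.5, -5.2, 5.8]
opening: 0.531
finger_force: 4.4
```

```bash
cat > chk.py <<'E'
from h import *
import sys
s=bot.get_state();f=np.array(s["wrist_force"]);print("tcp",ch(s["position"]),"F xyz chute",np.round([f@ex,f@ey,f[2]],1),"t",s["t"],np.round(s["tool_rot"],2))
im,d=bot.read_camera("wrist");W=cam("wrist",s);cv2.imwrite(f"pics/{sys.argv[1]}.png",im)
pt=lambda u,v:ch(W[2]+W[1]@(np.linalg.solve(W[0],[u,v,1.])*d[v,u]))
for v in(60,120):
  P=np.array([pt(u,v) for u in range(165,225)]);P=P[(P[:,2]>52)&(P[:,2]<90)&(P[:,1]>48)];print("bar",P.min(0),P.max(0),np.median(P[:,2]))
Q=np.array([pt(u,v) for u in range(240,330,2) for v in range(0,250,2)])
Q=Q[(Q[:,2]>86)&(Q[:,2]<104)&(abs(Q[:,1])<40)];print("rack",np.percentile(Q,[1,99],axis=0))
E
python3 chk.py w7
```

```text
tcp [-135.9   27.2   59.9] F xyz chute [-7.4 -5.4  5.8] t 6.325 [179.43   0.23 108.81]
bar [-26.9  56.1  57.5] [-26.4  74.   61.5] 59.6
bar [-60.9  55.8  58.1] [-60.7  73.6  61.2] 59.5
rack [[-125.5  -13.6   86.4]
 [ -15.5   31.    99.5]]
```

Request:
arm_command --rows '[{"dx": 0.01, "dy": -0.001, "dz": 0.0, "roll": 0.0, "hand": 0.53}, {"dx": 0.022, "dy": -0.002, "dz": 0.0, "roll": 0.0, "hand": 0.53}, {"dx": 0.036, "dy": -0.003, "dz": 0.0, "roll": 0.0, "hand": 0.53}, {"dx": 0.05, "dy": -0.004, "dz": 0.0, "roll": 0.0, "hand": 0.53}, {"dx": 0.064, "dy": -0.004, "dz": 0.0, "roll": 0.0, "hand": 0.53}, {"dx": 0.078, "dy": -0.004, "dz": 0.0, "roll": 0.0, "hand": 0.53}, {"dx": 0.092, "dy": -0.004, "dz": 0.0, "roll": 0.0, "hand": 0.53}, {"dx": 0.106, "dy": -0.004, "dz": 0.0, "roll": 0.0, "hand": 0.53}, {"dx": 0.12, "dy": -0.004, "dz": 0.0, "roll": 0.0, "hand": 0.53}]'

```text
t: 7.5
position: [0.5811, 0.0077, 0.0599]
tool_rot: [179.5, 0.2, 108.8]
wrist_force: [7.9, -5.1, 5.5]
opening: 0.528
finger_force: 4.7
```

```bash
python3 chk.py w8
```

```text
tcp [-100.    28.5   59.9] F xyz chute [-7.4 -5.8  5.5] t 7.5 [179.46   0.22 108.79]
bar [ 9.1 56.6 57.4] [ 9.5 74.1 60.3] 58.7
bar [-25.1  56.4  55.3] [-24.8  73.9  59.6] 58.7
rack [[-89.7   -12.178  86.4  ]
 [ 20.5    32.5    99.378]]
```

Request:
arm_command --rows '[{"dx": 0.014, "dy": 0.0, "dz": 0.0, "roll": 0.0, "hand": 0.53}, {"dx": 0.028, "dy": 0.0, "dz": 0.0, "roll": 0.0, "hand": 0.53}, {"dx": 0.042, "dy": 0.0, "dz": 0.0, "roll": 0.0, "hand": 0.53}, {"dx": 0.056, "dy": 0.0, "dz": 0.0, "roll": 0.0, "hand": 0.53}, {"dx": 0.07, "dy": 0.0, "dz": 0.0, "roll": 0.0, "hand": 0.53}, {"dx": 0.084, "dy": 0.0, "dz": 0.0, "roll": 0.0, "hand": 0.53}, {"dx": 0.098, "dy": 0.0, "dz": 0.0, "roll": 0.0, "hand": 0.53}, {"dx": 0.112, "dy": 0.0, "dz": 0.0, "roll": 0.0, "hand": 0.53}, {"dx": 0.126, "dy": 0.0, "dz": 0.0, "roll": 0.0, "hand": 0.53}, {"dx": 0.14, "dy": 0.0, "dz": 0.0, "roll": 0.0, "hand": 0.53}, {"dx": 0.154, "dy": 0.0, "dz": 0.0, "roll": 0.0, "hand": 0.53}, {"dx": 0.168, "dy": 0.0, "dz": 0.0, "roll": 0.0, "hand": 0.53}]'

```text
t: 9.05
position: [0.5646, 0.0553, 0.0598]
tool_rot: [179.5, 0.2, 108.8]
wrist_force: [6.8, -6.0, 6.5]
opening: 0.53
finger_force: 4.8
```

```bash
python3 chk.py w9
```

```text
tcp [-49.6  28.6  59.8] F xyz chute [-7.9 -4.4  6.5] t 9.05 [179.49   0.2  108.77]Traceback (most recent call last):
  File "chk.py", line 7, in <module>
    P=np.array([pt(u,v) for u in range(165,225)]);P=P[(P[:,2]>52)&(P[:,2]<90)&(P[:,1]>48)];print("bar",P.min(0),P.max(0),np.median(P[:,2]))
                                                                                                       ~~~~~^^^
    return umr_minimum(a, axis, None, out, keepdims, initial, where)
ValueError: zero-size array to reduction operation minimum which has no identity
```

Request:
arm_command --rows '[{"dx": 0.014, "dy": 0.0, "dz": 0.0, "roll": 0.0, "hand": 0.53}, {"dx": 0.028, "dy": 0.0, "dz": 0.0, "roll": 0.0, "hand": 0.53}, {"dx": 0.042, "dy": 0.0, "dz": 0.0, "roll": 0.0, "hand": 0.53}, {"dx": 0.056, "dy": 0.0, "dz": 0.0, "roll": 0.0, "hand": 0.53}, {"dx": 0.07, "dy": 0.0, "dz": 0.0, "roll": 0.0, "hand": 0.53}, {"dx": 0.084, "dy": 0.0, "dz": 0.0, "roll": 0.0, "hand": 0.53}, {"dx": 0.098, "dy": 0.0, "dz": 0.0, "roll": 0.0, "hand": 0.53}, {"dx": 0.112, "dy": 0.0, "dz": 0.0, "roll": 0.0, "hand": 0.53}, {"dx": 0.126, "dy": 0.0, "dz": 0.0, "roll": 0.0, "hand": 0.53}, {"dx": 0.138, "dy": 0.0, "dz": 0.0, "roll": 0.0, "hand": 0.53}, {"dx": 0.148, "dy": 0.0, "dz": 0.0, "roll": 0.0, "hand": 0.53}]'

```text
t: 10.48
position: [0.55, 0.0974, 0.0597]
tool_rot: [179.5, 0.2, 108.8]
wrist_force: [8.3, -5.8, 7.1]
opening: 0.529
finger_force: 4.8
```

```bash
sed -i 's/(60,120)/(185,205)/' chk.py; python3 chk.py w10
```

```text
tcp [-5.  28.7 59.7] F xyz chute [-8.2 -6.   7.1] t 10.475 [179.53   0.18 108.77]
bar [27.1 56.7 55.4] [28.6 73.9 60.6] 58.8
bar [13.  56.5 56.3] [14.5 73.9 60.1] 58.4
rack [[  5.313 -11.987  86.4  ]
 [115.5    32.6    99.874]]
```

Request:
arm_command --rows '[{"dx": 0.006, "dy": 0.0, "dz": 0.0, "roll": 0.0, "hand": 0.53}, {"dx": 0.011, "dy": 0.0, "dz": 0.0, "roll": 0.0, "hand": 0.53}, {"dx": 0.016, "dy": 0.0, "dz": 0.0, "roll": 0.0, "hand": 0.53}, {"dx": 0.02, "dy": 0.0, "dz": 0.0, "roll": 0.0, "hand": 0.53}, {"dx": 0.024, "dy": 0.0, "dz": 0.0, "roll": 0.0, "hand": 0.53}]'

```text
t: 11.15
position: [0.5477, 0.1041, 0.0596]
tool_rot: [179.5, 0.2, 108.8]
wrist_force: [5.5, -5.6, 6.6]
opening: 0.528
finger_force: 4.8
```

```bash
python3 chk.py w11
```

```text
tcp [ 2.1 28.7 59.6] F xyz chute [-7.  -3.4  6.6] t 11.15 [1.7954e+02 1.7000e-01 1.0875e+02]
bar [34.5 57.  56.3] [35.2 74.  58.8] 57.650000000000006
bar [20.3 56.5 56.8] [21.5 73.8 59.8] 58.6
rack [[ 12.3   -11.9    86.3  ]
 [132.3    32.7    99.748]]
```

Request:
arm_command --rows '[{"dx": 0.003, "dy": 0.0, "dz": 0.0, "roll": 0.0, "hand": 0.53}, {"dx": 0.006, "dy": 0.0, "dz": 0.0, "roll": 0.0, "hand": 0.53}, {"dx": 0.008, "dy": 0.0, "dz": 0.0, "roll": 0.0, "hand": 0.53}]'

```text
t: 11.58
position: [0.5472, 0.1055, 0.0597]
tool_rot: [179.5, 0.2, 108.7]
wrist_force: [7.7, -8.8, 6.7]
opening: 0.528
finger_force: 6.1
```

Request:
arm_command --rows '[{"dx": 0.003, "dy": 0.0, "dz": 0.0, "roll": 0.0, "hand": 0.53}, {"dx": 0.006, "dy": 0.0, "dz": 0.0, "roll": 0.0, "hand": 0.53}, {"dx": 0.006, "dy": 0.0, "dz": 0.0, "roll": 0.0, "hand": 0.53}]'

```text
t: 11.95
position: [0.5472, 0.1056, 0.0597]
tool_rot: [179.5, 0.3, 108.6]
wrist_force: [8.3, -9.5, 6.5]
opening: 0.527
finger_force: 7.2
```

```bash
python3 chk.py w12
```

```text
tcp [ 3.6 28.7 59.7] F xyz chute [-11.7  -4.8   6.5] t 11.95 [179.54   0.33 108.62]
bar [34.9 59.  52.1] [35.2 71.5 53.3] 52.45
bar [21.9 56.4 56.7] [23.1 73.8 59.7] 58.6
rack [[ 14.    -12.     86.211]
 [132.4    32.889  99.267]]
```

Request:
arm_command --rows '[{"dx": 0.006, "dy": 0.0, "dz": 0.0, "roll": 0.0, "hand": 0.53}, {"dx": 0.01, "dy": 0.0, "dz": 0.0, "roll": 0.0, "hand": 0.53}, {"dx": 0.01, "dy": 0.0, "dz": 0.0, "roll": 0.0, "hand": 0.53}, {"dx": 0.0, "dy": 0.0, "dz": 0.0, "roll": 0.0, "hand": 0.53}, {"dx": -0.01, "dy": 0.0, "dz": 0.0, "roll": 0.0, "hand": 0.53}, {"dx": -0.025, "dy": 0.0, "dz": 0.0, "roll": 0.0, "hand": 0.53}, {"dx": -0.045, "dy": 0.0, "dz": 0.0, "roll": 0.0, "hand": 0.53}, {"dx": -0.06, "dy": 0.0, "dz": 0.0, "roll": 0.0, "hand": 0.53}, {"dx": -0.07, "dy": 0.0, "dz": 0.0, "roll": 0.0, "hand": 0.53}, {"dx": -0.07, "dy": 0.0, "dz": 0.0, "roll": 0.0, "hand": 0.53}]'

```text
t: 13.25
position: [0.5514, 0.0945, 0.0594]
tool_rot: [179.5, -0.3, 108.9]
wrist_force: [2.8, 5.4, 5.0]
opening: 0.531
finger_force: 3.6
```

```bash
python3 chk.py w13
```

```text
tcp [-8.2 28.4 59.4] F xyz chute [ 4.2 -4.4  5. ] t 13.25 [179.5   -0.27 108.94]
bar [24.4 56.8 57. ] [25.  74.3 59.4] 58.8
bar [10.2 56.7 57.2] [11.1 74.2 59.9] 58.4
rack [[  1.414 -12.     86.4  ]
 [120.9    32.3    99.243]]
```

View pics/w13.png

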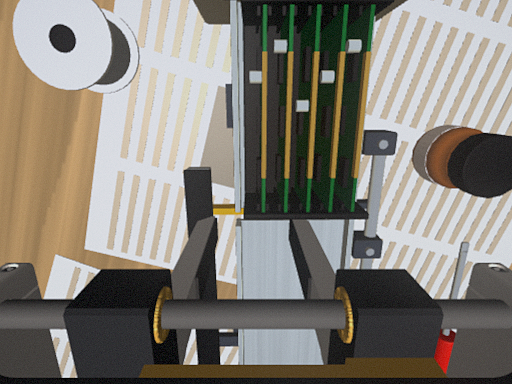

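```bash
python3 - <<'E'
from h import *
s=bot.get_state();W=cam("wrist",s);im=cv2.imread("pics/w13.png");g=im.max(2)
for u in(262,275,320,330):
  print(u,g[150:232:1,u].tolist())
print([(v,ch(onz(W,(270,v),.095))[:2].tolist()) for v in (20,40,60,180,190,200,210)])
E
```

```text
262 [156, 156, 157, 156, 161, 161, 163, 164, 163, 162, 160, 165, 167, 172, 168, 169, 166, 171, 172, 171, 166, 169, 166, 167, 174, 170, 174, 163, 115, 98, 102, 104, 105, 102, 99, 105, 103, 104, 110, 106, 103, 105, 101, 105, 102, 104, 98, 104, 104, 104, 101, 100, 103, 103, 103, 97, 104, 99, 102, 105, 101, 95, 65, 34, 44, 56, 54, 52, 40, 52, 140, 201, 195, 187, 192, 192, 189, 192, 193, 196, 193, 189]
275 [47, 44, 48, 42, 37, 35, 43, 32, 40, 34, 41, 39, 28, 29, 36, 39, 33, 37, 32, 35, 39, 41, 30, 35, 39, 27, 31, 26, 34, 36, 36, 50, 53, 45, 47, 55, 50, 37, 29, 33, 25, 23, 34, 26, 34, 30, 27, 29, 26, 27, 26, 22, 32, 30, 29, 32, 37, 31, 31, 33, 39, 35, 34, 33, 44, 52, 53, 47, 33, 61, 147, 196, 187, 184, 187, 187, 186, 187, 184, 186, 187, 182]
320 [41, 32, 40, 34, 22, 26, 42, 44, 44, 43, 40, 38, 39, 36, 44, 43, 39, 45, 38, 43, 41, 35, 30, 48, 42, 41, 36, 36, 33, 38, 40, 48, 33, 34, 26, 43, 31, 40, 35, 40, 33, 38, 36, 31, 38, 44, 39, 41, 35, 37, 27, 30, 22, 29, 36, 38, 33, 30, 40, 46, 28, 26, 28, 36, 40, 43, 47, 48, 19, 92, 168, 194, 189, 188, 190, 188, 190, 188, 185, 189, 189, 185]
330 [48, 53, 55, 54, 64, 75, 70, 73, 77, 74, 79, 70, 80, 77, 75, 76, 81, 73, 80, 82, 85, 83, 78, 77, 87, 96, 100, 79, 51, 46, 63, 63, 72, 68, 74, 76, 90, 87, 92, 87, 88, 83, 97, 93, 96, 102, 96, 97, 103, 100, 104, 102, 105, 104, 107, 98, 98, 104, 103, 105, 110, 96, 48, 35, 41, 45, 41, 41, 31, 116, 188, 200, 194, 189, 192, 191, 192, 188, 193, 188, 188, 188]
[(20, [112.5, 20.6]), (40, [104.3, 20.5]), (60, [95.9, 20.4]), (180, [37.6, 19.4]), (190, [32.1, 19.3]), (200, [26.5, 19.3]), (210, [20.8, 19.2])]
```

The rack is seated: its tail edge is at row 219.5, which gives chute x ≈ 15 mm against 14 expected, and it is square. The pusher is clear of it. I'll back off a little more, past the blade, then lift gently.

Request:
arm_command --rows '[{"dx": -0.015, "dy": 0.0, "dz": 0.0, "roll": 0.0, "hand": 0.53}, {"dx": -0.03, "dy": 0.0, "dz": 0.0, "roll": 0.0, "hand": 0.53}, {"dx": -0.045, "dy": 0.0, "dz": 0.0, "roll": 0.0, "hand": 0.53}, {"dx": -0.045, "dy": 0.0, "dz": 0.0, "roll": 0.0, "hand": 0.53}, {"dx": -0.045, "dy": 0.0, "dz": -0.02, "roll": 0.0, "hand": 0.53}, {"dx": -0.045, "dy": 0.0, "dz": -0.04, "roll": 0.0, "hand": 0.53}, {"dx": -0.045, "dy": 0.0, "dz": -0.06, "roll": 0.0, "hand": 0.53}, {"dx": -0.045, "dy": 0.0, "dz": -0.08, "roll": 0.0, "hand": 0.53}, {"dx": -0.045, "dy": 0.0, "dz": -0.1, "roll": 0.0, "hand": 0.53}, {"dx": -0.045, "dy": 0.0, "dz": -0.12, "roll": 0.0, "hand": 0.53}, {"dx": -0.045, "dy": 0.0, "dz": -0.14, "roll": 0.0, "hand": 0.53}, {"dx": -0.045, "dy": 0.0, "dz": -0.16, "roll": 0.0, "hand": 0.53}]'

```text
t: 14.8
position: [0.551, 0.0759, 0.1059]
tool_rot: [-179.8, 0.0, 108.8]
wrist_force: [-0.4, 0.1, -0.1]
opening: 0.533
finger_force: 0.0
```

Request:
arm_command --rows '[{"dx": 0.0, "dy": 0.0, "dz": -0.1, "roll": 0.0, "hand": 0.53}, {"dx": 0.0, "dy": 0.0, "dz": -0.25, "roll": 0.0, "hand": 0.53}, {"dx": 0.0, "dy": 0.0, "dz": -0.35, "roll": 0.0, "hand": 0.53}, {"dx": 0.0, "dy": 0.0, "dz": -0.35, "roll": 0.0, "hand": 0.53}, {"dx": 0.0, "dy": 0.0, "dz": -0.35, "roll": 0.0, "hand": 0.53}]'

```text
t: 15.42
position: [0.5514, 0.076, 0.2101]
tool_rot: [-179.8, -0.0, 108.8]
wrist_force: [0.2, 0.3, -0.7]
opening: 0.531
finger_force: 0.0
```

```bash
python3 - <<'E'
from h import *
s=bot.get_state();im,d=bot.read_camera("wrist");t,_=bot.read_camera("scene")
t=cv2.resize(t[175:265,195:325],None,fx=4.2,fy=4.2,interpolation=cv2.INTER_CUBIC)[:384]
t=np.vstack([t,np.zeros((max(0,384-len(t)),t.shape[1],3),np.uint8)])
cv2.imwrite("pics/fin.png",np.hstack([im[:,140:390],t]));print(ch(s["position"]),s["wrist_force"],s["t"])
E
```

```text
[-25.7  34.4 210.1] [ 0.23720258  0.25671656 -0.6849317 ] 15.425
```

View pics/fin.png

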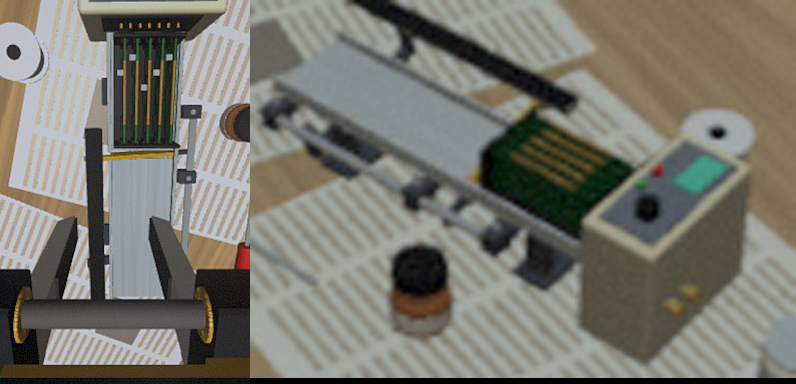

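The gate is up (blade at row 155) behind the rack (tail at row 148), and the rack's front is at the test bay. One last numeric check of the seating before handing in.

```bash
python3 - <<'E'
from h import *
s=bot.get_state();im,d=bot.read_camera("wrist");W=cam("wrist",s);g=im.max(2)
for u in(262,275,310):print(g[140:165,u].tolist(),g[20:50,u].tolist())
for v in(146,148,150):print(v,ch(onz(W,(280,v),.095)))
for v in(26,30,34,38):print(v,ch(onz(W,(280,v),.095)),ch(onz(W,(280,v),.12)))
h=cv2.cvtColor(im,cv2.COLOR_BGR2HSV);y=cv2.inRange(h,(18,120,90),(35,255,255));y[:145]=0;y[170:]=0
p=np.argwhere(y)[:,::-1];p=p[(p[:,0]>240)&(p[:,0]<330)];print(p.min(0),p.max(0),[ch(onz(W,(270,v),.066)) for v in(p[:,1].min(),p[:,1].max())])
E
```

```text
[37, 45, 40, 44, 37, 48, 57, 45, 82, 145, 188, 180, 105, 88, 88, 136, 186, 174, 173, 156, 152, 168, 161, 166, 162] [31, 27, 32, 76, 119, 114, 114, 113, 83, 34, 38, 34, 39, 49, 58, 51, 48, 24, 41, 55, 54, 49, 42, 36, 33, 37, 52, 44, 40, 34]
[96, 101, 96, 80, 24, 49, 58, 35, 82, 150, 155, 122, 93, 91, 115, 161, 175, 174, 155, 134, 180, 173, 168, 169, 168] [29, 25, 21, 11, 29, 17, 26, 27, 28, 25, 24, 47, 56, 43, 49, 54, 36, 28, 34, 40, 44, 41, 34, 27, 25, 30, 24, 33, 31, 31]
[93, 92, 89, 67, 32, 45, 48, 29, 112, 186, 149, 44, 115, 167, 172, 176, 171, 147, 137, 182, 174, 174, 172, 170, 173] [33, 27, 24, 52, 79, 81, 81, 65, 36, 30, 37, 36, 31, 43, 44, 41, 30, 16, 27, 27, 27, 29, 26, 32, 32, 36, 45, 35, 40, 33]
146 [17.1  6.  95. ]
148 [15.   5.9 95. ]
150 [12.9  5.9 95. ]
26 [128.9   8.7  95. ] [122.9  10.8 120. ]
30 [125.5   8.6  95. ] [119.8  10.7 120. ]
34 [122.2   8.6  95. ] [116.7  10.7 120. ]
38 [118.8   8.5  95. ] [113.6  10.6 120. ]
[243 151] [313 160] [array([ 7.2, 14.7, 66. ]), array([-3.3, 14.5, 66. ])]
```

```bash
python3 -c "
from station import bot
print(bot.sign_off())"
```

```text
the job is handed in; nothing more can be done
None
```

I pushed the rack over the held-down gate and up against the bay's rubber stops, with its tail at about 15 mm in the chute frame against 14 mm expected. The gate came back up behind it, the arm is clear, and I handed the job in at about 15.5 s without seeing a verdict.

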